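Clamp a sample jar in the bottle shaker and set its dial

ROBOT

A 6-joint arm with a two-finger parallel gripper is mounted at the origin on the work surface. World frame = base frame: x ahead of the robot, y to its left, z up, the work surface at z = 0. Lengths are in m, angles in rad, forces in N, time in s.
With the tool pointing down it reaches from about 0.35 to 0.925 m from the base axis. Payload 6.4 kg.
Tool frame: the origin (TCP) lies at the very end of the fingers, on their centre line; the grasp point (between the pads) lies 19 mm behind it (manip.hold_point_z is the distance from the TCP to the grasp point, in m); x points along the fingers, y is the direction in which the jaws open and shut, and the axes are right-handed (so a half turn about x gives the same grasp; the last joint's range is limited). The gripper opens to 94 mm and grips with 3 to 60 N. Pads are 16 mm wide; open, the fingers measure 119 mm over their backs; the gripper's body (75 mm by 177 mm) begins 78 mm behind the grasp point.
Start: joints at [1.146, 0.245, 1.558, -0, 1.339, -0.174], TCP at [0.161, 0.63, 0.205] pointing down, gripper open.
Joint ranges: [-3.13, 3.13], [-1.02, 2.26], [0.13, 2.54], [-0.95, 4.09], [0.21, 2.88], [-2.74, 2.74]. Speed limits (rad/s): [2.57, 2.57, 3.14, 3.14, 3.14, 3.14].

INTERFACE

Orientations are given as a rotation vector (axis times angle).
In Python, from bench import readout, imaging, order, manip gives the robot as it stands.
- The arm moves only by the tool arm_command, never from a script. Its argument "plan" is a list of rows, each a list of 5 numbers: the shift along the tool's x, y, z in m, then the turn about the tool's x in degrees, then the opening, from 0 (shut) to 1 (fully open). A call has 1 to 10 rows; each row is the pose to reach, as a shift and turn from the pose measured when the call began, along the tool's axes at that moment; what a row does not reach only later rows make up. A row lasts 1/10 s, in which the tool goes at most 50 mm and 8.59 degrees, less where a joint would pass 70% of its speed; a pose out of reach is approached as far as the arm can. A call with a gripper value outside its range is refused whole. The fingers move at their own pace and stop on an object; "newtons" is the grip in N (left out, the last holds). Time passes only in rows, so rows that repeat a pose let the fingers close. It gives the time, the measured TCP pose, the force and the opening at its end, in the units of the state.
- readout.read_state(): the state, without advancing time (a new reading comes with each control period).
- imaging.grab_frame(name): name is "scene" or "top" or "wrist"; returns a dict with "img" (400x640x3 uint8, red, green, blue), "K" (3x3 intrinsics, pixels), "D" ([k1, k2, p1, p2, k3] as OpenCV has them; the pictures are not rectified), "origin" and "orientation" of the camera in the world. Camera axes: x right, y down, z forward; pixel columns grow to the right and rows downward; lengths in m; the calibration is good to about 2 mm. A picture is of the moment at which its call begins. There is no depth.
- order.close_job(): hands the job in, once; it reports no verdict.
The state is a dict: "time": time; "joint_pos": joint angles; "joint_velocities": joint speeds; "joint_torque": joint torques, N m; "ee_pos": TCP position; "orientation": TCP orientation; "ft_force": force on the tool from outside, world axes, zero at the start; "moment": the same for the moment, N m; "grip_width": finger opening in m.
Only numpy, scipy, OpenCV 4.12 (cv2) and the standard library are available. Lean on these libraries where they do the work, as an engineer would, in place of code of your own. Each camera call takes 0.05 s, during which the arm holds its last target. There are 200 camera calls.

TASK

Raise the lever on the shaker's head all the way, stand the squat jar upright in the middle of the round pad of the pulled-out stage without dropping it, let go of it, and push the stage fully home so that the jar is under the head. Then lower the lever all the way so that the foot holds the jar down, and last turn the dial clockwise until its pointer stands at the line mark (the other marks are dots). Leave the tall bottle, the beaker and the cork ring where they are.

Things in the scene. Friction and masses are not known exactly. Their poses are not given: they have to be found in the camera images.
- shaker: Bottle shaker, bolted down. Origin: on the bench under the foot's axis; x into the machine, y away from the tower, z up. Black base plate x -163 to 73, y -168 to 68, 30 mm high; white tower x -45 to 55, y -160 to -60, 225 mm high; head from the tower over the pad, x -27 to 27, y -60 to 45, z 172 to 225 mm.
- lever (a joint): Lever on the head's free (+y) end, rad: 0 = fully lowered (foot down), 1.0 = fully raised (foot up 35 mm). Pivot along the shaker's x at shaker (0, 58, 200) mm; the steel arm, 95 mm long, 12 mm wide, points to +y, 0.3 rad below level at 0, 0.7 above level at 1.0. Stiff (4 N at its end), stays where left.
- lever_grip (a point): Middle of the lever's grip: a black round bar 14 mm thick at the arm's end, parallel to the pivot, sticking out 63 mm from the arm to the shaker's -x; the point is on its axis, 42 mm to -x of the arm's middle. Can be pinched from above, fingers closing along the shaker's y.
- stage (a joint): Travel of the stage, m: 0 = fully pulled out to the shaker's -x, 0.110 = fully home against its stop, with its pad under the foot. It slides along the shaker's x with about 2 N of friction.
- stage_pad (a point): Centre of the top of the round black rubber pad (80 mm across) on the aluminium stage (92 x 92 mm); the jar stands on this. 45 mm above the bench; its axes are those of the shaker.
- stage_handle (a point): Grip point of the stage's handle: an upright black tab, 14 mm thick in the shaker's y, 20 mm in x, 50 mm high, 85 mm to -x of the pad's centre. The point is on its mid-line 77 mm above the bench, 10 mm below its top.
- foot: Round spring-loaded foot, 52 mm across and 10 mm thick with a rubber face, under the head; origin: centre of its underside, 118 mm above the bench when the lever is down with no jar, 153 mm with the lever up. It presses on the jar's lid with about 4 N when the lever is down.
- dial (a joint): Dial on top of the tower, rad, growing clockwise from above: at 0 its pointer (white stripe at one end of the grip bar) points to the shaker's -x, at 1.57 to +y. White marks on the black plate round it: dots at 0, 0.6 and 1.8, the line mark at 1.2. Turns from 0 to 2.0, stays where left.
- dial_grip (a point): On the dial's upright axis, at shaker (5, -110, 257) mm, the height to grip. The grip bar is 50 mm long along the pointer, 16 mm wide, 30 mm high (top at 267 mm), on a grey disc 64 mm across (top at 237 mm). Its x axis is the shaker's x at dial 0 and turns with the dial; the pointer is its -x.
- jar: The squat amber glass jar with a white lid, closed, 60 mm across and 80 mm high; origin: centre of its underside, z up along its axis.
- bottle: Bystander: tall amber bottle with a narrow neck and paper label, 58 mm across and 140 mm high; origin: centre of its underside.
- beaker: Bystander: open clear glass beaker, 68 mm across and 90 mm high; origin: centre of its underside.
- cork_ring: Bystander: cork flask ring lying flat, 100 mm across, 25 mm high; origin: centre of its underside.

How it is judged:
On the way, in this order (a step that is already met when the one before it is completed fails the run):
1. the lever is raised (over 0.85 of its 1.0 rad) (value of joint lever above 0.85 rad), for 0.2 s.
2. the jar stands upright on the pad, centred within 14 mm, and the fingers have let go of it (horizontal distance between jar and stage_pad below 0.014 m and z of jar in the frame of stage_pad between -0.006 and 0.006 m and angle between jar's own z axis and vertical below 0.1 rad and contact force between the fingers and jar below 0.2 N and linear speed of jar below 0.02 m/s), for 0.2 s.
3. the stage is home (within 5 mm) with the jar standing on its pad (value of joint stage above 0.105 m and horizontal distance between jar and stage_pad below 0.014 m and z of jar in the frame of stage_pad between -0.006 and 0.006 m and angle between jar's own z axis and vertical below 0.1 rad), for 0.2 s.
4. the lever is lowered (within 0.12 rad) and the foot presses on the jar (all of step 3 and value of joint lever below 0.12 rad and contact force between foot and jar above 1 N), for 0.2 s.
5. the dial points at the line mark (within 0.14 rad) (value of joint dial between 1.06 and 1.34 rad), for 0.2 s.
At the end, for the whole second after the job is handed in: The jar stands upright at rest on the pad, centred within 14 mm; the stage is home within 5 mm; the lever is down within 0.12 rad with the foot pressing on the jar (over 1 N); the dial is at the line mark, 1.2 rad, within 0.14 rad (all of step 4 and all of step 5 and linear speed of jar below 0.02 m/s and velocity of joint dial between -0.05 and 0.05 rad/s); the robot touches nothing.
It fails at once if the bottle is pushed more than 30 mm or knocked over (distance of bottle from where it was at the start of the episode above 0.03 m or angle between bottle's own z axis and vertical above 0.5 rad).
It fails at once if the beaker is pushed more than 30 mm or knocked over (distance of beaker from where it was at the start of the episode above 0.03 m or angle between beaker's own z axis and vertical above 0.5 rad).
It fails at once if the cork ring is pushed more than 30 mm or knocked over (distance of cork_ring from where it was at the start of the episode above 0.03 m or angle between cork_ring's own z axis and vertical above 0.5 rad).
It fails at once if the jar is dropped (moves faster than 0.7 m/s, a fall of 25 mm, while no finger holds it) (linear speed of jar above 0.7 m/s and contact force between the fingers and jar below 0.2 N).
It also fails if it takes over 72 s, if anything falls off the work surface, if the arm or the gripper's body presses on something with over 40 N, if the wrist force passes 120 N, or if a joint passes its speed limit or range.

## Working session

There is one attempt and no reset: what is moved stays moved. The work goes in short steps, Python scripts to look and compute and a tool call to move; the robot and the scene stay as the last step left them, time stands still between calls to the robot, and variables do not carry over. Pictures are saved under pics/ and viewed, about 8 in all and at most 12, crops included, and the job is handed in when it is done.

Besides the shell and the picture viewer there is one more tool, called as name(argument=value, ...) on one line, values as JSON. arm_command: Moves the arm, as the interface text tells. Its arguments: {"type":"object","properties":{"plan":{"type":"array"},"newtons":{"type":"number"}},"required":["plan"]}

```bash
ls; mkdir -p pics; cat > h.py <<'E'
import cv2,numpy as np
from scipy.spatial.transform import Rotation as R
from bench import readout, imaging, order, manip
def rot(o):
    o=np.array(o,float)
    return o if o.shape==(3,3) else (R.from_rotvec(o).as_matrix() if o.size==3 else None)
def ray(f,px):
    u=cv2.undistortPoints(np.array(px,float).reshape(-1,1,2),f['K'],np.array(f['D']))[:,0]
    d=np.c_[u,np.ones(len(u))]@rot(f['orientation']).T
    return np.array(f['origin']),d
def onz(f,px,z):
    o,d=ray(f,px); return o+d*((z-o[2])/d[:,2])[:,None]
def proj(f,P):
    r=rot(f['orientation']).T; P=np.array(P,float).reshape(-1,3)
    return cv2.projectPoints(P,cv2.Rodrigues(r)[0],-r@np.array(f['origin']),f['K'],np.array(f['D']))[0][:,0]
def save(f,n,crop=None,s=1):
    im=f['img'][...,::-1]
    if crop: im=im[crop[1]:crop[3],crop[0]:crop[2]]
    cv2.imwrite('pics/'+n,cv2.resize(im,None,fx=s,fy=s,interpolation=cv2.INTER_CUBIC))
def grab(n):
    f=imaging.grab_frame(n); f['K']=np.array(f['K'],float); f['D']=np.array(f['D'],float); return f
E
python3 - <<'E'
from h import *
import pickle
fs={n:grab(n) for n in ['scene','top','wrist']}
pickle.dump(fs,open('f0.pkl','wb'))
for n,f in fs.items(): print(n,f['origin'],np.round(rot(f['orientation']),3).tolist(),f['K'][0,0],f['D']); save(f,n+'0.png')
print(readout.read_state())
E
```

```text
pics
scene [1.30698752 0.31630111 0.86631257] [[-0.375, 0.616, -0.692], [0.927, 0.234, -0.294], [-0.019, -0.752, -0.659]] 381.818609358307 [-0.0791005  0.         0.         0.         0.       ]
top [ 0.43447373 -0.00824003  1.27439397] [[-0.002, -0.991, 0.131], [-1.0, 0.006, 0.024], [-0.024, -0.131, -0.991]] 409.60748257576256 [-0.07976701  0.          0.          0.          0.        ]
wrist [0.0810037  0.65074113 0.38289504] [[0.248, 0.929, 0.273], [0.969, -0.238, -0.072], [-0.002, 0.282, -0.959]] 337.07533774769695 [-0.03613736  0.          0.          0.          0.        ]
{'time': 0.15, 'joint_pos': array([ 1.14591296e+00,  2.45638184e-01,  1.55870323e+00,  2.20723330e-06,
        1.33869614e+00, -1.74104902e-01]), 'joint_velocities': array([ 0.00053763, -0.00372452, -0.00417094,  0.00058777, -0.00459682,
        0.00083741]), 'joint_torque': array([-5.98097154e-05, -4.16265392e+01, -3.14983678e+01,  6.85102190e-02,
        3.15729214e-02, -1.00260829e-04]), 'ee_pos': array([0.16111219, 0.62925438, 0.20462493]), 'orientation': array([ 0.19579346,  1.5622445 , -0.19796586]), 'ft_force': array([-0.36864993, -0.20906107,  0.19068785]), 'moment': array([ 0.03351316, -0.01521734,  0.02545738]), 'grip_width': 0.09418226390761668}
```

View pics/top0.png

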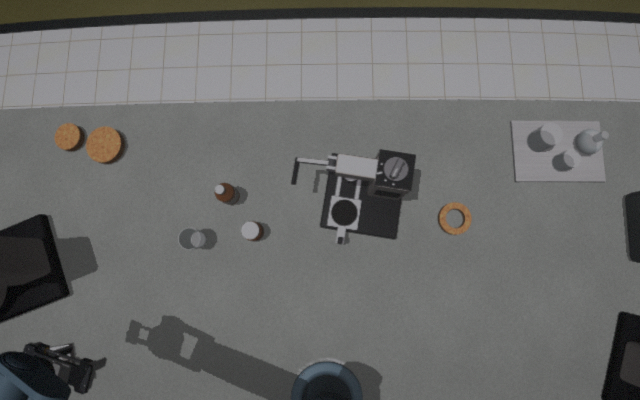

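View pics/scene0.png

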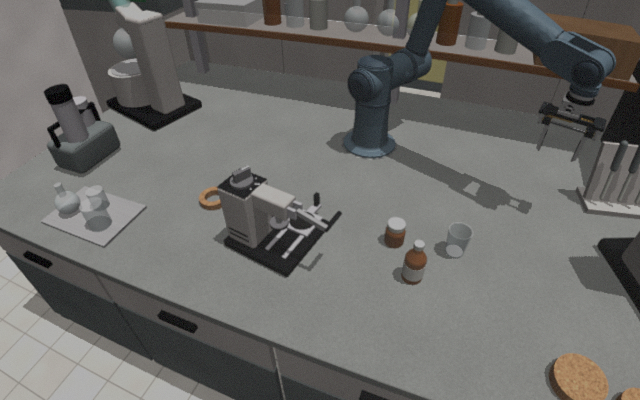

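The top view shows the shaker at about (365,190), pad at (344,212), jar lid at (251,231), bottle at (224,192), beaker at (195,239) and cork ring at (455,218). The scene view shows the same layout, with the lever lowered and its grip near (333,220). I'll zoom in for corner positions.

```bash
python3 - <<'E'
from h import *
import pickle
fs=pickle.load(open('f0.pkl','rb')); f=fs['top']
save(f,'topz.png',(280,130,440,250),5)
im=f['img']; hsv=cv2.cvtColor(im,cv2.COLOR_RGB2HSV)
# dark mask: pad blob
m=(hsv[...,2]<45).astype(np.uint8); 
n,l,s,c=cv2.connectedComponentsWithStats(m)
for i in range(1,n):
    if s[i,4]>25 and 280<c[i,0]<440 and 130<c[i,1]<260: print('dark',s[i],c[i])
# white lid
m=((hsv[...,1]<30)&(hsv[...,2]>150)).astype(np.uint8); m[:110]=0
n,l,s,c=cv2.connectedComponentsWithStats(m)
for i in range(1,n):
    if s[i,4]>25 and 170<c[i,0]<440 : print('white',s[i],c[i],onz(f,[c[i]],.08))
E
```

```text
dark [379 151  36  39 435] [400.94252874 167.37011494]
dark [293 162   6  22  55] [295.27272727 171.65454545]
dark [376 173  17  14 111] [382.89189189 180.38738739]
dark [341 178  15  19  90] [348.58888889 186.63333333]
dark [ 355  180   46   59 1119] [380.2663092  213.11438785]
dark [374 190  28   9 141] [387.34042553 193.65248227]
dark [332 201  24  24 453] [343.8388521  212.28697572]
white [337 155  40  22 612] [356.24183007 165.29738562] [[ 0.68738698 -0.09286729  0.08      ]]
white [216 186   7   7  38] [218.94736842 188.84210526] [[0.61931146 0.31637416 0.08      ]]
white [331 197  11   8  33] [334.39393939 199.42424242] [[ 0.58561387 -0.02720194  0.08      ]]
white [352 200   8   9  33] [356.54545455 202.75757576] [[ 0.57539588 -0.09206419  0.08      ]]
white [328 218   8   7  28] [330.82142857 221.78571429] [[ 0.51990314 -0.01629115  0.08      ]]
white [242 222  16  16 191] [249.2460733  229.80104712] [[0.49722657 0.22281477 0.08      ]]
white [347 222  10   7  31] [352.96774194 225.48387097] [[ 0.50880898 -0.08071034  0.08      ]]
white [338 226   7  10  53] [340.67924528 231.01886792] [[ 0.49287353 -0.04479239  0.08      ]]
```

View pics/topz.png

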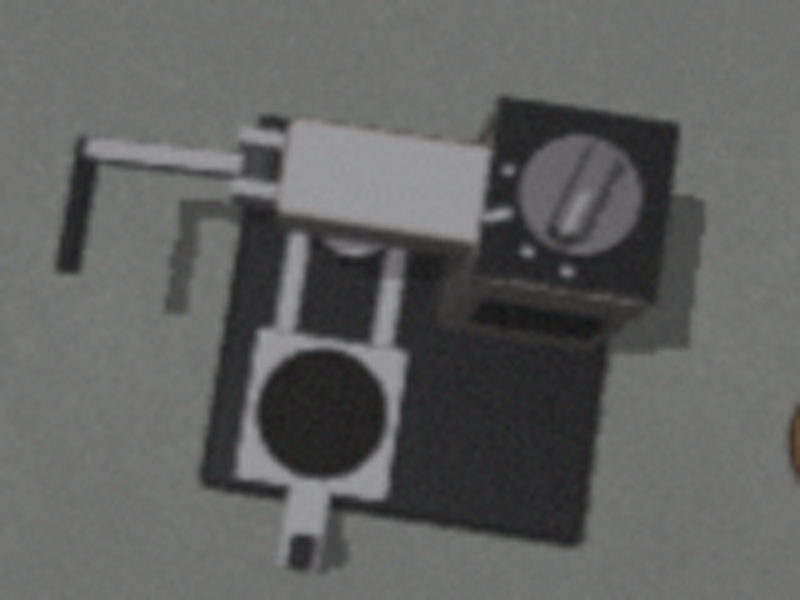

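```bash
cat >> h.py <<'E'
def fitS(f,pts):
    from scipy.optimize import least_squares
    S=np.array([p[0] for p in pts])/1000.; px=np.array([p[1] for p in pts],float)
    W=np.array([onz(f,[q],s[2])[0] for q,s in zip(px,S)])
    g=lambda v: (np.c_[np.cos(v[2])*S[:,0]-np.sin(v[2])*S[:,1]+v[0],np.sin(v[2])*S[:,0]+np.cos(v[2])*S[:,1]+v[1]]-W[:,:2]).ravel()
    r=least_squares(g,[.6,0,0],loss='soft_l1',f_scale=.003); return r.x,g(r.x).reshape(-1,2)
E
python3 - <<'E'
from h import *
import pickle
fs=pickle.load(open('f0.pkl','rb')); f=fs['top']
Z=lambda X,Y:(280+(X+.5)/5-.5,130+(Y+.5)/5-.5)
pts=[((-163,68,30),Z(205,485)),((-163,-168,30),Z(580,544)),((55,-60,225),Z(502,98)),((55,-160,225),Z(679,125)),((-45,-160,225),Z(655,303)),((-110,0,45),Z(322,413)),((27,45,225),Z(288,121)),((-27,45,225),Z(281,210))]
v,r=fitS(f,pts); print(v,np.round(r*1000,1))
c,s=np.cos(v[2]),np.sin(v[2])
def w(x,y,z): return np.array([v[0]+(c*x-s*y)/1000,v[1]+(s*x+c*y)/1000,z/1000])
for n,p in dict(pad=(-110,0,45),handle=(-195,0,77),dial=(5,-110,257),grip0=(-42,58+95*np.cos(.3),200-95*np.sin(.3)),grip1=(-42,58+95*np.cos(.7),200+95*np.sin(.7))).items():
    q=w(*p); print(n,q.round(4),'top',proj(f,q)[0].round(1),'scene',proj(fs['scene'],q)[0].round(1),'wr',proj(fs['wrist'],q)[0].round(0))
d=onz(f,[Z(572,218),Z(581,195),Z(565,238),Z(620,162),Z(497,214),Z(568,271)],.267); print('dial px',d)
# jar from both views: lid (white) above amber
for n in('top','scene'):
    g=fs[n]; hsv=cv2.cvtColor(g['img'],cv2.COLOR_RGB2HSV); 
    m=((hsv[...,1]<40)&(hsv[...,2]>130)).astype(np.uint8)
    k,l,st,ce=cv2.connectedComponentsWithStats(m)
    for i in range(1,k):
        if 60<st[i,4]<400 and ((n=='top' and 235<ce[i,0]<265 and 215<ce[i,1]<245) or (n=='scene' and 375<ce[i,0]<430 and 210<ce[i,1]<255)): print(n,st[i],ce[i],onz(g,[ce[i]],.08))
E
```

```text
[ 0.65826081 -0.07441304 -0.16273512] [[-0.5  4.6]
 [-2.  -1.7]
 [ 3.4  3.1]
 [ 2.2 -3.1]
 [-2.3 -2.7]
 [-1.4 -0.2]
 [ 4.4 -1.2]
 [-1.4  3.5]]
pad [ 0.5497 -0.0566  0.045 ] top [344.1 212.7] scene [302.3 218.7] wr [-26. 518.]
handle [ 0.4658 -0.0428  0.077 ] top [340.1 240.4] scene [316.5 195.2] wr [-69. 503.]
dial [ 0.6454 -0.1838  0.257 ] top [397.2 166.8] scene [240.2 172.9] wr [-150.  693.]
grip0 [0.6409 0.0792 0.1719] top [295.9 175.4] scene [333.9 219.8] wr [ 14. 652.]
grip1 [0.638  0.0613 0.2612] top [300.2 170. ] scene [327.9 191.2] wr [-45. 736.]
dial px [[ 0.62710788 -0.17359396  0.267     ]
 [ 0.63878462 -0.17843644  0.267     ]
 [ 0.61698387 -0.169812    0.267     ]
 [ 0.65554339 -0.19852753  0.267     ]
 [ 0.62934864 -0.13616197  0.267     ]
 [ 0.60030191 -0.1708494   0.267     ]]
top [241 222  18  17 239] [249.32217573 230.05020921] [[0.49649633 0.22257691 0.08      ]]
```

```bash
cat >> h.py <<'E'
V=[0.65826,-0.07441,-0.16274]
def w(x,y,z,v=None):
    v=v or V; c,s=np.cos(v[2]),np.sin(v[2]); return np.array([v[0]+(c*x-s*y)/1000,v[1]+(s*x+c*y)/1000,z/1000])
def go(P,yaw=None):
    "shift in tool axes to bring TCP to P with tool-y heading yaw (world, mod pi)"
    s=readout.read_state(); M=rot(s['orientation']); d=M.T@(np.array(P)-s['ee_pos'])
    h=np.arctan2(M[1,1],M[0,1]); t=0
    if yaw is not None: t=-np.degrees((yaw-h+np.pi/2)%np.pi-np.pi/2)  # tool x is down
    print('t',round(s['time'],2),'tcp',s['ee_pos'].round(4),'head',round(h,3),'J6',s['joint_pos'][5].round(2),'w',round(s['grip_width'],4),'F',s['ft_force'].round(1),'-> shift',d.round(4),'turn',round(t,2),flush=True); return d,t
E
python3 - <<'E'
from h import *
s=readout.read_state(); M=rot(s['orientation']); print(M.round(3))
f=grab('wrist'); print('cam in tool',(M.T@(f['origin']-s['ee_pos'])).round(3))
P=w(-42,149,230); print(P); go(P,np.pi/2-.163)
E
```

```text
[[-0.001  0.248  0.969]
 [-0.001  0.969 -0.248]
 [-1.    -0.001 -0.   ]]
cam in tool [-0.178  0.001 -0.083]
[0.64095631 0.07942622 0.23      ]
t 0.2 tcp [0.1612 0.6293 0.2048] head 1.32 J6 -0.17 w 0.0936 F [ 0.7  0.2 -0.1] -> shift [-0.0249 -0.4136  0.6013] turn -5.03
```

arm_command(plan=[[-0.025, -0.4136, 0.6013, -5.03, 1], [-0.025, -0.4136, 0.6013, -5.03, 1], [-0.025, -0.4136, 0.6013, -5.03, 1], [-0.025, -0.4136, 0.6013, -5.03, 1], [-0.025, -0.4136, 0.6013, -5.03, 1], [-0.025, -0.4136, 0.6013, -5.03, 1], [-0.025, -0.4136, 0.6013, -5.03, 1], [-0.025, -0.4136, 0.6013, -5.03, 1], [-0.025, -0.4136, 0.6013, -5.03, 1], [-0.025, -0.4136, 0.6013, -5.03, 1]], newtons=25)

```text
time: 1.2
ee_pos: [0.4906, 0.2512, 0.2225]
orientation: [0.127, 1.567, -0.129]
ft_force: [0.1, 1.4, -0.1]
grip_width: 0.0942
```

```bash
python3 - <<'E'
from h import *
f=grab('wrist'); import pickle; pickle.dump(f,open('fj.pkl','wb')); save(f,'w1.png')
print(proj(f,[[.4965,.2226,.08]]))
go(w(-42,149,230),np.pi/2-.163)
E
```

```text
[[295.14622651 204.69167732]]
t 1.25 tcp [0.4951 0.2462 0.2228] head 1.402 J6 -1.14 w 0.0938 F [ 2.4 -3.9  0.7] -> shift [-0.0061 -0.1399  0.1718] turn -0.34
```

View pics/w1.png

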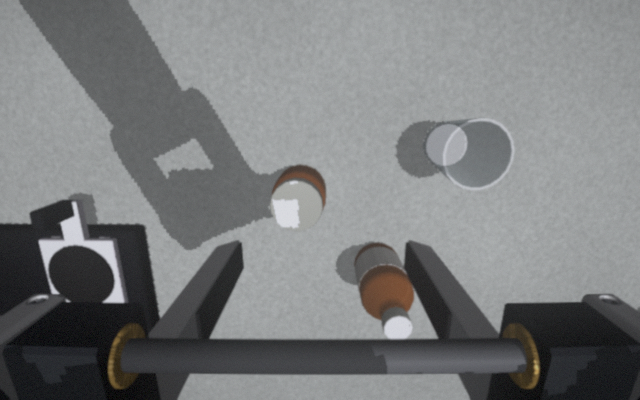

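The wrist view shows the jar lid centred near (297,204), within 2 mm of the top-view estimate. The bottle is at (385,290) and the beaker at (465,150), both clear of the planned grasp. Next is the lever.

arm_command(plan=[[-0.006, -0.1399, 0.1718, -0.3, 1], [-0.006, -0.1399, 0.1718, -0.3, 1], [-0.006, -0.1399, 0.1718, -0.3, 1], [-0.006, -0.1399, 0.1718, -0.3, 1], [-0.006, -0.1399, 0.1718, -0.3, 1], [-0.006, -0.1399, 0.1718, -0.3, 1], [-0.006, -0.1399, 0.1718, -0.3, 1]])

```text
time: 1.95
ee_pos: [0.6406, 0.0795, 0.2294]
orientation: [0.126, 1.565, -0.132]
ft_force: [-0.6, 0.3, 0.3]
grip_width: 0.094
```

```bash
python3 - <<'E'
from h import *
f=grab('wrist'); save(f,'w2.png')
for n,p in dict(grip=(-42,149,172),tip=(-69,149,172),arm=(0,149,172),headc=(-27,45,225),hb=(27,45,225)).items(): print(n,proj(f,w(*p)).round(0))
go(w(-42,149,153),np.pi/2-.163)
E
```

```text
grip [[322. 224.]]
tip [[322. 188.]]
arm [[323. 274.]]
headc [[152. 276.]]
hb [[165. 349.]]
t 2.0 tcp [0.6402 0.0803 0.2295] head 1.408 J6 -1.46 w 0.0938 F [ 0.  -0.2  0.3] -> shift [ 0.0765 -0.0005  0.0007] turn -0.01
```

View pics/w2.png

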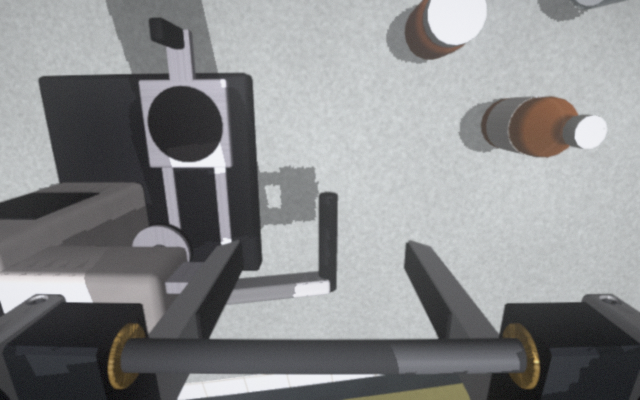

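The bar runs from (328,193) to (328,290), about 4 mm to +y of my prediction, so I'll correct for that. Descend and pinch.

arm_command(plan=[[0.04, 0.0035, 0.002, 0, 1], [0.0765, 0.0035, 0.002, 0, 1], [0.0765, 0.0035, 0.002, 0, 1], [0.0765, 0.0035, 0.002, 0, 0], [0.0765, 0.0035, 0.002, 0, 0], [0.0765, 0.0035, 0.002, 0, 0], [0.0765, 0.0035, 0.002, 0, 0], [0.0765, 0.0035, 0.002, 0, 0]])

```text
time: 2.8
ee_pos: [0.6434, 0.0831, 0.1541]
orientation: [0.126, 1.563, -0.131]
ft_force: [0.4, -0.3, 1.1]
grip_width: 0.0577
```

```bash
python3 - <<'E'
from h import *
go(w(-42,153,153))
for a in np.linspace(-.3,.72,7): print((95*np.cos(a)-95*np.cos(.3)).round(1),(95*np.sin(a)+95*np.sin(.3)).round(1))
E
```

```text
t 2.8 tcp [0.6434 0.0831 0.1541] head 1.407 J6 -1.45 w 0.0577 F [ 0.4 -0.3  1.1] -> shift [ 0.0011  0.     -0.0018] turn 0
0.0 0.0
3.4 15.8
4.2 31.9
2.2 47.9
-2.5 63.3
-9.8 77.7
-19.3 90.7
```

arm_command(plan=[[0, 0, 0, 0, 0], [0, 0, 0, 0, 0], [0, 0, 0, 0, 0], [0, 0, 0, 0, 0], [0, 0, 0, 0, 0], [0, 0, 0, 0, 0], [0, 0, 0, 0, 0], [0, 0, 0, 0, 0]])

```text
time: 3.6
ee_pos: [0.6432, 0.082, 0.154]
orientation: [0.124, 1.564, -0.132]
ft_force: [-1.7, -4.8, 0.9]
grip_width: 0.013
```

arm_command(plan=[[-0.016, 0.0034, 0, 0, 0], [-0.032, 0.0042, 0, 0, 0], [-0.048, 0.0022, 0, 0, 0], [-0.063, -0.0025, 0, 0, 0], [-0.078, -0.0098, 0, 0, 0], [-0.091, -0.0193, 0, 0, 0], [-0.091, -0.0193, 0, 0, 0], [-0.091, -0.0193, 0, 0, 0]])

```text
time: 4.4
ee_pos: [0.6383, 0.0622, 0.2414]
orientation: [0.123, 1.569, -0.135]
ft_force: [0.8, -7.8, -13.3]
grip_width: 0.0133
```

```bash
python3 - <<'E'
from h import *
go([.4965,.2240,.15],np.pi/2-.163)
f=grab('scene'); save(f,'s2.png',(200,130,440,310),3)
E
```

```text
t 4.4 tcp [0.6383 0.0622 0.2414] head 1.406 J6 -1.48 w 0.0133 F [  0.8  -7.8 -13.3] -> shift [ 0.0905  0.1371 -0.1663] turn -0.07
```

View pics/s2.png

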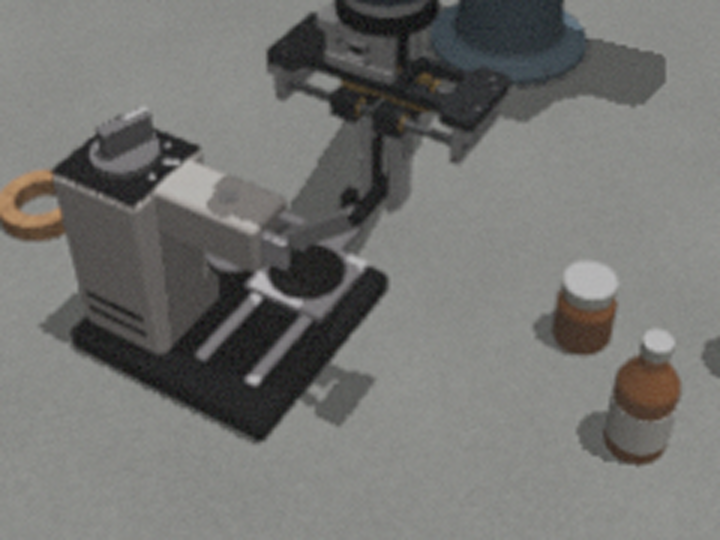

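The scene view shows the lever's arm up and the grip bar raised and still pinched. The tool force of -13 N says it is against its stop. Release it and go to the jar.

arm_command(plan=[[0, 0, 0, 0, 0.4], [0, 0, 0, 0, 0.5], [0, 0, 0, 0, 0.5], [0, 0, 0, 0, 0.5], [-0.04, 0, 0, 0, 1], [-0.05, 0.05, -0.05, 0, 1], [-0.05, 0.08, -0.09, 0, 1], [0.0, 0.11, -0.13, 0, 1], [0.05, 0.137, -0.166, 0, 1], [0.06, 0.137, -0.166, 0, 1]])

```text
time: 5.45
ee_pos: [0.501, 0.2211, 0.1894]
orientation: [0.123, 1.565, -0.133]
ft_force: [0.7, 1.1, -0.5]
grip_width: 0.0897
```

```bash
python3 - <<'E'
from h import *
f=grab('wrist'); save(f,'w3.png')
print(proj(f,[[.4965,.2240,.08]]))
hsv=cv2.cvtColor(f['img'],cv2.COLOR_RGB2HSV); m=((hsv[...,1]<40)&(hsv[...,2]>140)).astype(np.uint8)
k,l,st,ce=cv2.connectedComponentsWithStats(m)
for i in range(1,k):
    if st[i,4]>800: print(st[i],ce[i],onz(f,[ce[i]],.08))
go([.4965,.2240,.031],np.pi/2-.163)
E
```

```text
[[325.6030581  198.19870495]]
[    0     0   154   221 18128] [ 51.17326787 127.73179612] [[0.39656223 0.00162463 0.08      ]]
[   139      0    501    339 121707] [416.83802082 150.24415194] [[0.46724899 0.3073469  0.08      ]]
[ 153  140   62   38 1188] [185.71548822 160.2996633 ] [[0.44355557 0.11024507 0.08      ]]
[  38  195   93  108 2255] [ 84.41773836 247.69933481] [[ 0.50759063 -0.00936982  0.08      ]]
[ 185  374  278   26 6718] [323.23518904 387.12935397] [[0.70341749 0.18779248 0.08      ]]
t 5.5 tcp [0.4935 0.2225 0.1808] head 1.41 J6 -1.19 w 0.0927 F [-3.7  2.2 -4.6] -> shift [0.1497 0.0034 0.0047] turn 0.14
```

View pics/w3.png

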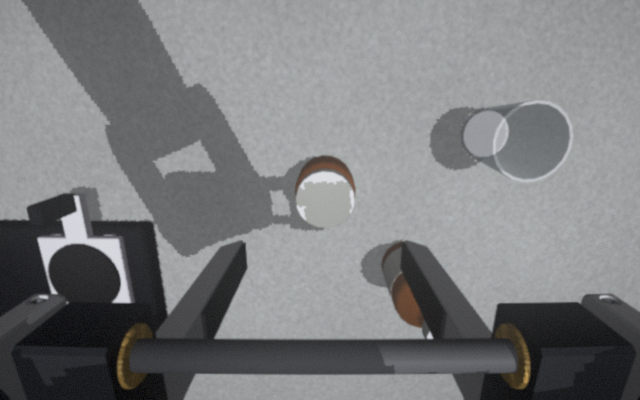

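The lid is centred at (325,200) against a predicted (326,198), and the bottle is clear of the fingers' path. Descend and grasp.

arm_command(plan=[[0.04, 0.003, 0.006, 0, 1], [0.08, 0.003, 0.006, 0, 1], [0.12, 0.003, 0.006, 0, 1], [0.1497, 0.003, 0.006, 0, 1], [0.1497, 0.003, 0.006, 0, 0.7], [0.1497, 0.003, 0.006, 0, 0.3], [0.1497, 0.003, 0.006, 0, 0.3], [0.1497, 0.003, 0.006, 0, 0.3], [0.1497, 0.003, 0.006, 0, 0.3], [0.1497, 0.003, 0.006, 0, 0.3]], newtons=20)

```text
time: 6.5
ee_pos: [0.4992, 0.2233, 0.033]
orientation: [0.119, 1.578, -0.133]
ft_force: [-0.5, -2.7, 6.7]
grip_width: 0.0592
```

```bash
python3 - <<'E'
from h import *
go(w(-110,0,120),np.pi/2-.163); go(w(-110,0,77),np.pi/2-.163)
E
```

```text
t 6.5 tcp [0.4992 0.2233 0.033 ] head 1.41 J6 -1.19 w 0.0592 F [-0.5 -2.7  6.7] -> shift [-0.0853 -0.2691  0.0937] turn 0.15
t 6.5 tcp [0.4992 0.2233 0.033 ] head 1.41 J6 -1.19 w 0.0592 F [-0.5 -2.7  6.7] -> shift [-0.0423 -0.2687  0.0941] turn 0.15
```

arm_command(plan=[[-0.03, 0, 0, 0, 0.3], [-0.06, 0, 0, 0, 0.3], [-0.085, -0.02, 0.01, 0, 0.3], [-0.09, -0.055, 0.025, 0, 0.3], [-0.09, -0.095, 0.04, 0, 0.3], [-0.09, -0.135, 0.055, 0, 0.3], [-0.09, -0.175, 0.07, 0, 0.3], [-0.09, -0.215, 0.085, 0, 0.3], [-0.09, -0.25, 0.0937, 0, 0.3], [-0.09, -0.269, 0.0937, 0, 0.3]])

```text
time: 7.5
ee_pos: [0.5502, -0.0592, 0.1251]
orientation: [0.121, 1.577, -0.135]
ft_force: [0.2, -0.6, -1.4]
grip_width: 0.0592
```

arm_command(plan=[[0, 0, 0, 0, 0.3], [0, 0, 0, 0, 0.3], [0, 0, 0, 0, 0.3]])

```text
time: 7.8
ee_pos: [0.55, -0.0581, 0.125]
orientation: [0.12, 1.577, -0.134]
ft_force: [0.1, 0.1, -2.0]
grip_width: 0.0588
```

```bash
python3 - <<'E'
from h import *
go(w(-110,0,79),np.pi/2-.163)
f=grab('wrist'); save(f,'w4.png')
for p in [(-110,0,45),(-110-46,46,45),(-156,-46,45)]: print(proj(f,w(*p)).round(0))
E
```

```text
t 7.8 tcp [ 0.55   -0.0581  0.125 ] head 1.409 J6 -1.71 w 0.0588 F [ 0.1  0.1 -2. ] -> shift [ 0.046   0.0019 -0.0001] turn 0.06
[[325. 214.]]
[[385. 157.]]
[[266. 157.]]
```

View pics/w4.png

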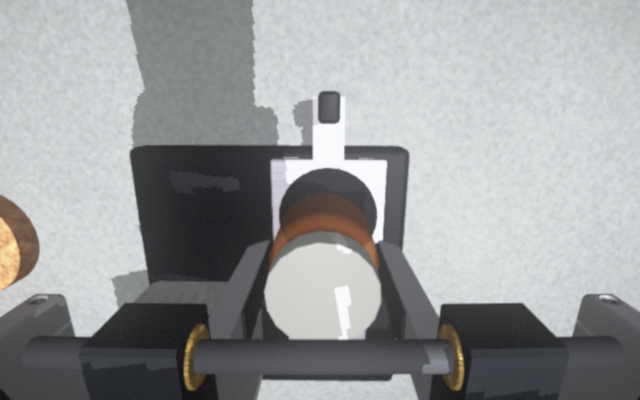

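```bash
python3 - <<'E'
from h import *
f=grab('wrist'); s=readout.read_state(); p=s['ee_pos'].copy(); p[2]+=.047; print('lid pred',proj(f,p))
a=onz(f,[(272,160),(386,160)],.045); c,sn=np.cos(V[2]),np.sin(V[2])
L=(a[:,:2]-V[:2])@np.array([[c,-sn],[sn,c]]); print(L*1000)
print(onz(f,[(323,288)],.172), s['ee_pos'])
E
```

```text
lid pred [[320.61708803 300.37240685]]
[[-153.53724699  -40.99865167]
 [-153.78751723   46.84358779]]
[[ 0.54414911 -0.05593309  0.172     ]] [ 0.55009205 -0.05797592  0.12497361]
```

The stage's front corners are at (272,160) and (386,160), so the pad centre is about 3 mm to +y and 2 mm to +x of my model. The lid centre near (323,288) puts the jar about 4–6 mm to -x of the TCP. I'll correct for both and lower.

arm_command(plan=[[0.015, 0.0048, 0.006, 0, 0.3], [0.03, 0.0048, 0.006, 0, 0.3], [0.04, 0.0048, 0.006, 0, 0.3], [0.044, 0.0048, 0.006, 0, 0.3], [0.046, 0.0048, 0.006, 0, 0.3], [0.046, 0.0048, 0.006, 0, 0.3], [0.046, 0.0048, 0.006, 0, 0.3]])

```text
time: 8.6
ee_pos: [0.5567, -0.0548, 0.0794]
orientation: [0.12, 1.576, -0.134]
ft_force: [0.3, -0.0, -2.4]
grip_width: 0.0596
```

```bash
python3 - <<'E'
from h import *
go(w(-104,3,78))
E
```

```text
t 8.6 tcp [ 0.5567 -0.0548  0.0794] head 1.409 J6 -1.7 w 0.0596 F [ 0.3 -0.  -2.4] -> shift [ 0.0015  0.0001 -0.0006] turn 0
```

Not touching yet (-2.4 N is the jar's weight), so I'll go 2 mm down, then open.

arm_command(plan=[[0.001, 0, 0, 0, 0.3], [0.002, 0, 0, 0, 0.3], [0.002, 0, 0, 0, 0.3]])

```text
time: 8.9
ee_pos: [0.5572, -0.055, 0.078]
orientation: [0.119, 1.575, -0.135]
ft_force: [0.4, -0.2, -0.4]
grip_width: 0.0591
```

arm_command(plan=[[0, 0, 0, 0, 0.66], [0, 0, 0, 0, 0.75], [0, 0, 0, 0, 0.9], [0, 0, 0, 0, 1], [0, 0, 0, 0, 1], [0, 0, 0, 0, 1], [-0.03, 0, 0, 0, 1], [-0.06, 0, 0, 0, 1], [-0.1, 0, 0, 0, 1]])

```text
time: 9.8
ee_pos: [0.5568, -0.0538, 0.1775]
orientation: [0.12, 1.578, -0.134]
ft_force: [0.2, 0.2, 0.8]
grip_width: 0.0939
```

```bash
python3 - <<'E'
from h import *
go(w(-245+2.3,3,130)); go(w(-245+2.3,3,62))
f=grab('wrist'); save(f,'w5.png')
E
```

```text
t 9.8 tcp [ 0.5568 -0.0538  0.1775] head 1.409 J6 -1.7 w 0.0939 F [0.2 0.2 0.8] -> shift [ 0.049  -0.0003 -0.1387] turn 0
t 9.8 tcp [ 0.5568 -0.0538  0.1775] head 1.409 J6 -1.7 w 0.0939 F [0.2 0.2 0.8] -> shift [ 0.117   0.0004 -0.138 ] turn 0
```

View pics/w5.png

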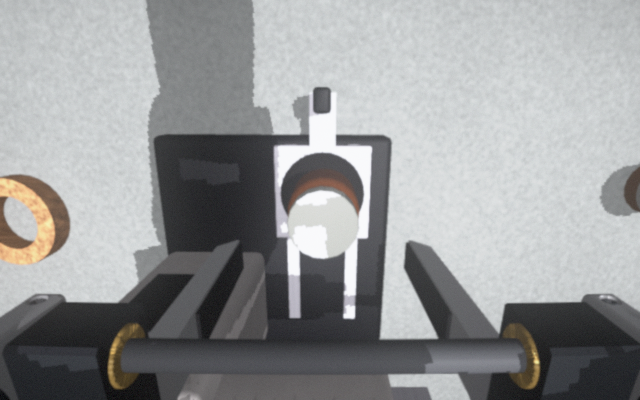

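```bash
python3 - <<'E'
from h import *
f=grab('wrist'); c,sn=np.cos(V[2]),np.sin(V[2])
for px,z in [((323.5,224),.125),((274,146),.042),((372,146),.042),((322,152),.045),((281,193),.045),((363,193),.045),((322,87),.087),((322,100),.087)]:
    a=onz(f,[px],z)[0]; print(px,((a[:2]-V[:2])@np.array([[c,-sn],[sn,c]])*1000).round(1))
E
```

```text
(323.5, 224) [-96.5   3.7]
(274, 146) [-145.2  -44.4]
(372, 146) [-145.4   48.7]
(322, 152) [-140.     1.3]
(281, 193) [-99.8 -38.8]
(363, 193) [-100.2   41.4]
(322, 87) [-196.2    2. ]
(322, 100) [-186.5    2. ]
```

The jar stands upright on the pad, with its lid at (323,224). It is offset about 3 mm and 2 mm from the pad centre, inside the 14 mm limit. Now move behind the handle, closing the fingers on the way.

arm_command(plan=[[0, 0, -0.05, 0, 0], [0, 0, -0.1, 0, 0], [0, 0, -0.14, 0, 0], [0.04, 0, -0.14, 0, 0], [0.08, 0, -0.14, 0, 0], [0.11, 0, -0.14, 0, 0], [0.117, 0, -0.14, 0, 0], [0.117, 0, -0.14, 0, 0], [0.117, 0, -0.14, 0, 0], [0.117, 0, -0.14, 0, 0]])

```text
time: 10.9
ee_pos: [0.4252, -0.0345, 0.0685]
orientation: [0.117, 1.56, -0.137]
ft_force: [0.2, -0.5, -1.1]
grip_width: 0.0171
```

arm_command(plan=[[0, 0, 0, 0, 0], [0, 0, 0, 0, 0], [0, 0, 0, 0, 0], [0, 0, 0, 0, 0]])

```text
time: 11.3
ee_pos: [0.4253, -0.0345, 0.0687]
orientation: [0.116, 1.56, -0.137]
ft_force: [0.3, -0.2, 0.4]
grip_width: 0.0005
```

```bash
python3 - <<'E'
from h import *
go(w(-214+2.3,2.5,62)); go(w(-104+2.3,2.5,62))
E
```

```text
t 11.3 tcp [ 0.4253 -0.0345  0.0687] head 1.409 J6 -1.74 w 0.0005 F [ 0.3 -0.2  0.4] -> shift [0.0069 0.0009 0.0246] turn 0
t 11.3 tcp [ 0.4253 -0.0345  0.0687] head 1.409 J6 -1.74 w 0.0005 F [ 0.3 -0.2  0.4] -> shift [0.0078 0.0008 0.1346] turn 0
```

arm_command(plan=[[0.002, 0.001, 0.006, 0, 0], [0.004, 0.001, 0.012, 0, 0], [0.006, 0.001, 0.018, 0, 0], [0.006, 0.001, 0.023, 0, 0], [0.006, 0.001, 0.028, 0, 0], [0.006, 0.001, 0.034, 0, 0], [0.006, 0.001, 0.04, 0, 0], [0.006, 0.001, 0.047, 0, 0], [0.006, 0.001, 0.054, 0, 0], [0.006, 0.001, 0.061, 0, 0]])

```text
time: 12.3
ee_pos: [0.4859, -0.0434, 0.0628]
orientation: [0.117, 1.561, -0.136]
ft_force: [-2.3, -0.1, -1.8]
grip_width: 0.0005
```

arm_command(plan=[[0, 0, 0.007, 0, 0], [0, 0, 0.014, 0, 0], [0, 0, 0.021, 0, 0], [0, 0, 0.028, 0, 0], [0, 0, 0.035, 0, 0], [0, 0, 0.041, 0, 0], [0, 0, 0.047, 0, 0], [0, 0, 0.053, 0, 0], [0, 0, 0.058, 0, 0], [0, 0, 0.062, 0, 0]])

```text
time: 13.3
ee_pos: [0.5476, -0.0534, 0.0633]
orientation: [0.117, 1.561, -0.136]
ft_force: [-2.3, -0.2, -0.4]
grip_width: 0.0006
```

```bash
python3 - <<'E'
from h import *
go(w(-104+2.3,2.5,62))
E
```

```text
t 13.3 tcp [ 0.5476 -0.0534  0.0633] head 1.409 J6 -1.7 w 0.0006 F [-2.3 -0.2 -0.4] -> shift [ 0.0014 -0.0003  0.0109] turn 0
```

arm_command(plan=[[0, 0, 0.003, 0, 0], [0, 0, 0.006, 0, 0], [0, 0, 0.009, 0, 0], [0, 0, 0.011, 0, 0], [0, 0, 0.012, 0, 0], [0, 0, 0.012, 0, 0]])

```text
time: 13.9
ee_pos: [0.5572, -0.055, 0.0634]
orientation: [0.117, 1.568, -0.136]
ft_force: [-11.5, 0.7, 7.2]
grip_width: 0.0005
```

arm_command(plan=[[0, 0, 0.002, 0, 0], [0, 0, 0.004, 0, 0], [0, 0, 0.004, 0, 0]])

```text
time: 14.2
ee_pos: [0.5571, -0.0549, 0.0634]
orientation: [0.117, 1.58, -0.135]
ft_force: [-19.8, 0.8, 13.7]
grip_width: 0.0003
```

The force rose to 20 N with no movement, so the stage is home against its stop. Back off, then go above the raised lever.

arm_command(plan=[[0, 0, -0.02, 0, 0], [0, 0, -0.06, 0, 0], [0, 0, -0.06, 0, 0], [-0.05, 0, -0.06, 0, 0], [-0.1, 0, -0.06, 0, 0.5], [-0.15, 0, -0.06, 0, 1], [-0.2, 0, -0.06, 0, 1], [-0.24, 0, -0.06, 0, 1], [-0.25, 0, -0.06, 0, 1]])

```text
time: 15.1
ee_pos: [0.5047, -0.0435, 0.3216]
orientation: [0.115, 1.566, -0.137]
ft_force: [-0.6, 0.1, 0.4]
grip_width: 0.0373
```

```bash
python3 - <<'E'
from h import *
go([.6383,.0622,.31],np.pi/2-.163)
f=grab('wrist'); save(f,'w6.png')
E
```

```text
t 15.1 tcp [ 0.5047 -0.0435  0.3216] head 1.411 J6 -1.71 w 0.0373 F [-0.6  0.1  0.4] -> shift [0.0101 0.1258 0.1151] turn 0.17
```

View pics/w6.png

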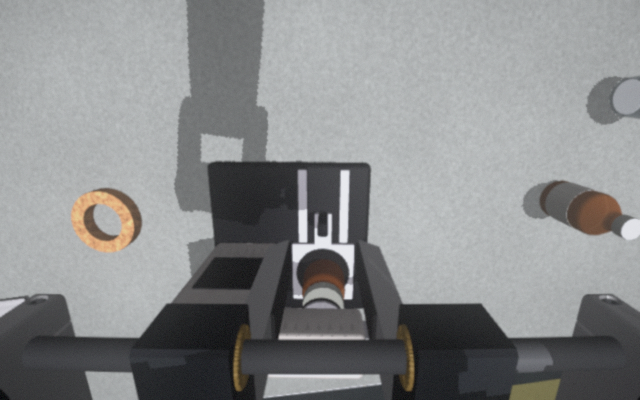

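The stage is home with the jar upright under the head at (323,285). That makes ten pictures viewed. On to the lever.

arm_command(plan=[[0.01, 0.04, 0.035, 0, 1], [0.01, 0.08, 0.07, 0, 1], [0.01, 0.115, 0.1, 0, 1], [0.01, 0.126, 0.115, 0, 1], [0.01, 0.126, 0.115, 0, 1], [0.01, 0.126, 0.115, 0, 1], [0.01, 0.126, 0.115, 0, 1]])

```text
time: 15.85
ee_pos: [0.6369, 0.0618, 0.3078]
orientation: [0.116, 1.569, -0.137]
ft_force: [0.1, -1.1, 0.2]
grip_width: 0.0931
```

```bash
python3 - <<'E'
from h import *
go([.6383,.0622,.242],np.pi/2-.163)
f=grab('wrist'); im=f['img']; p=proj(f,[.6383,.0622,.261])[0]; print(p)
g=cv2.cvtColor(im,cv2.COLOR_RGB2GRAY)
for r in range(int(p[1])-30,int(p[1])+31,15): print(r,g[r,260:390:3])
E
```

```text
t 15.85 tcp [0.6369 0.0618 0.3078] head 1.41 J6 -1.48 w 0.0931 F [ 0.1 -1.1  0.2] -> shift [0.0658 0.0015 0.0014] turn 0.12
[323.98655174 229.97935846]
199 [120 171  69  60  63  58  48  51 105 128 127 132 133 128 126 167 189 194
 194  68  63  62  65  70  68 127 195 190 197 195 195 194 192 193 196 201
 196 191 191 195 199 194 193 191]
214 [167 176  91  51  51  56  53  48 127 189 197 194 193 195 194 200 200 194
 191  65  58  61  60  61  62 132 198 191 200 195 193 190 193 193 197 196
 194 192 194 190 192 199 203 199]
229 [104 238 170  58  59  57  62  55 106 198 199 192 196 196 202 198 192 193
 191  62  59  62  67  67  60 136 192 193 190 196 198 190 193 196 195 197
 195 188 188 194 195 188 191 197]
244 [ 68  58  60  54  60  59  58  62 184 188 194 195 190 191 186 194 188 187
 183  64  62  63  68  69  59 154 191 191 193 194 191 189 192 191 189 192
 197 194 191 194 194 192 192 192]
259 [134 130 118  95  90  88  87  89  86  88  91  98 151 185 190 190 192 190
 185  65  62  62  69  64  61 180 190 188 188 190 193 188 189 192 195 192
 193 195 190 188 192 193 190 190]
```

arm_command(plan=[[0.03, 0.001, 0.001, 0, 1], [0.0655, 0.001, 0.001, 0, 0.8], [0.0655, 0.001, 0.001, 0, 0], [0.0655, 0.001, 0.001, 0, 0], [0.0655, 0.001, 0.001, 0, 0], [0.0655, 0.001, 0.001, 0, 0], [0.0655, 0.001, 0.001, 0, 0], [0.0655, 0.001, 0.001, 0, 0], [0.0655, 0.001, 0.001, 0, 0], [0.0655, 0.001, 0.001, 0, 0]], newtons=25)

```text
time: 16.9
ee_pos: [0.638, 0.0617, 0.2428]
orientation: [0.116, 1.569, -0.137]
ft_force: [-0.2, -0.1, 0.2]
grip_width: 0.0253
```

arm_command(plan=[[0, 0, 0, 0, 0], [0, 0, 0, 0, 0], [0, 0, 0, 0, 0], [0, 0, 0, 0, 0], [0, 0, 0, 0, 0]])

```text
time: 17.4
ee_pos: [0.638, 0.0621, 0.2427]
orientation: [0.116, 1.569, -0.137]
ft_force: [0.4, 2.3, -0.3]
grip_width: 0.0131
```

arm_command(plan=[[0.013, 0.0093, 0, 0, 0], [0.027, 0.0159, 0, 0, 0], [0.042, 0.0204, 0, 0, 0], [0.058, 0.0223, 0, 0, 0], [0.0735, 0.0215, 0, 0, 0], [0.085, 0.0195, 0, 0, 0], [0.0895, 0.018, 0, 0, 0], [0.0915, 0.0175, 0, 0, 0], [0.0915, 0.0175, 0, 0, 0], [0.0915, 0.0175, 0, 0, 0]])

```text
time: 18.4
ee_pos: [0.6413, 0.081, 0.1513]
orientation: [0.12, 1.566, -0.132]
ft_force: [2.4, 9.4, 0.2]
grip_width: 0.0132
```

arm_command(plan=[[0.003, -0.001, 0, 0, 0], [0.005, -0.002, 0, 0, 0], [0.005, -0.002, 0, 0, 0]])

```text
time: 18.7
ee_pos: [0.6413, 0.08, 0.1471]
orientation: [0.12, 1.566, -0.131]
ft_force: [-1.4, 4.9, 4.4]
grip_width: 0.013
```

arm_command(plan=[[0, 0, 0, 0, 0.5], [0, 0, 0, 0, 0.5], [0, 0, 0, 0, 0.5], [0, 0, 0, 0, 0.5], [0, 0, 0, 0, 0.5], [-0.05, 0, 0, 0, 1], [-0.1, 0, 0, 0, 1], [-0.15, 0, -0.02, 0, 1], [-0.17, -0.01, -0.04, 0, 1]])

```text
time: 19.6
ee_pos: [0.6013, 0.0779, 0.3224]
orientation: [0.12, 1.558, -0.13]
ft_force: [0.3, -0.3, 0.3]
grip_width: 0.0757
```

```bash
python3 - <<'E'
from h import *
go(w(5,-110,300)+np.r_[.002,.002,0],np.pi/2-.163-.48)
import pickle
a=pickle.load(open('f0.pkl','rb'))['scene']; b=grab('scene')
A=[x['img'][130:290,200:400,::-1] for x in (a,b)]
cv2.imwrite('pics/s3.png',cv2.resize(np.hstack(A),None,fx=2,fy=2*1.3,interpolation=cv2.INTER_CUBIC))
t=grab('wrist'); pickle.dump(t,open('fw.pkl','wb'))
E
```

```text
t 19.6 tcp [0.6013 0.0779 0.3224] head 1.412 J6 -1.47 w 0.0757 F [ 0.3 -0.3  0.3] -> shift [ 0.0246 -0.249   0.0865] turn 27.72
```

View pics/s3.png

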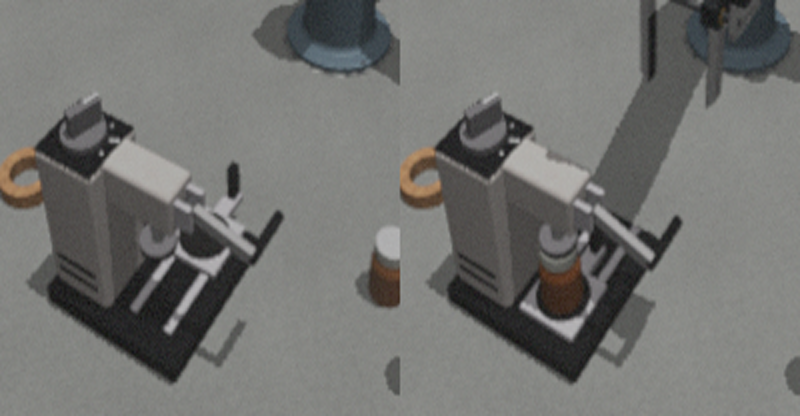

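The lever (right-hand panel) is in the same place as in the initial lowered view (left-hand panel), with its grip at about (280,218) against (280,213). The foot sits on the jar's lid. Next is the dial.

arm_command(plan=[[0, -0.04, 0, 4, 1], [0, -0.08, 0.01, 10, 1], [0, -0.12, 0.03, 16, 1], [0, -0.16, 0.05, 22, 1], [0, -0.2, 0.07, 27.7, 1], [0, -0.24, 0.085, 27.7, 1], [0, -0.249, 0.0865, 27.7, 1], [0, -0.249, 0.0865, 27.7, 1], [0, -0.249, 0.0865, 27.7, 1]])

```text
time: 20.6
ee_pos: [0.6463, -0.1812, 0.3241]
orientation: [0.5, 1.501, -0.505]
ft_force: [0.2, -0.1, 0.2]
grip_width: 0.0938
```

```bash
python3 - <<'E'
from h import *
go(w(5,-110,241)+np.r_[.002,.002,0],.93)
f=grab('wrist'); save(f,'w7.png'); 
print(proj(f,w(5,-110,267)), [proj(f,w(5-28*np.cos(a),-110+28*np.sin(a),267)).round(0).tolist() for a in (0,.48,1.2)])
E
```

```text
t 20.6 tcp [ 0.6463 -0.1812  0.3241] head 0.928 J6 -1.37 w 0.0938 F [ 0.2 -0.1  0.2] -> shift [0.0831 0.0002 0.0002] turn -0.13
[[319.02464398 223.9812909 ]] [[[301.0, 191.0]], [[319.0, 187.0]], [[344.0, 197.0]]]
```

View pics/w7.png

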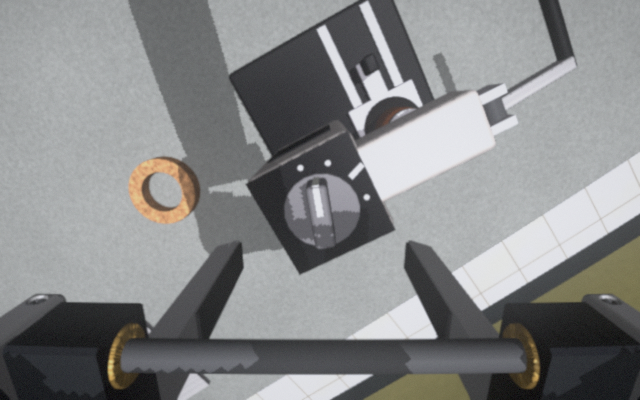

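The dial is centred near (321,212), with its stripe pointing up at (318,182) and the line mark at (356,171). I'll descend with a small shift toward -z, pinch, and turn by 41.3° clockwise.

arm_command(plan=[[0.04, 0, -0.003, 0, 1], [0.075, 0, -0.003, 0, 0.8], [0.082, 0, -0.003, 0, 0], [0.082, 0, -0.003, 0, 0], [0.082, 0, -0.003, 0, 0], [0.082, 0, -0.003, 0, 0], [0.082, 0, -0.003, 0, 0], [0.082, 0, -0.003, 0, 0], [0.082, 0, -0.003, 0, 0], [0.082, 0, -0.003, 0, 0]], newtons=20)

```text
time: 21.65
ee_pos: [0.6448, -0.1796, 0.2427]
orientation: [0.499, 1.5, -0.505]
ft_force: [-0.7, -0.1, -0.5]
grip_width: 0.0253
```

arm_command(plan=[[0, 0, 0, 0, 0], [0, 0, 0, 0, 0], [0, 0, 0, 0, 0], [0, 0, 0, 0, 0], [0, 0, 0, 0, 0]])

```text
time: 22.15
ee_pos: [0.6433, -0.1809, 0.2427]
orientation: [0.497, 1.503, -0.508]
ft_force: [-5.4, -2.5, 1.6]
grip_width: 0.0168
```

```bash
python3 - <<'E'
from h import *
go(w(5,-110,241),np.pi/2-.163-1.2)
E
```

```text
t 22.15 tcp [ 0.6433 -0.1809  0.2427] head 0.928 J6 -1.37 w 0.0168 F [-5.4 -2.5  1.6] -> shift [ 0.0017 -0.001   0.0034] turn 41.25
```

arm_command(plan=[[0, 0, 0, 5, 0], [0, 0, 0, 12, 0], [0, 0, 0.001, 19, 0], [0, 0, 0.001, 26, 0], [0, 0, 0.001, 33, 0], [0, 0, 0.001, 39, 0], [0, 0, 0.001, 41.3, 0], [0, 0, 0.001, 41.3, 0], [0, 0, 0.001, 41.3, 0]])

```text
time: 23.05
ee_pos: [0.6456, -0.1797, 0.2426]
orientation: [1.054, 1.289, -1.052]
ft_force: [5.3, 3.4, -1.5]
grip_width: 0.0166
```

arm_command(plan=[[0, 0, 0, 0, 0.4], [0, 0, 0, 0, 0.5], [0, 0, 0, 0, 0.5], [0, 0, 0, 0, 0.5], [0, 0, 0, 0, 0.5], [-0.04, 0, 0, 0, 1], [-0.08, 0, 0, 0, 1], [-0.11, 0, 0, 0, 1], [-0.11, 0, 0, 0, 1]])

```text
time: 23.95
ee_pos: [0.6463, -0.18, 0.3593]
orientation: [1.054, 1.279, -1.048]
ft_force: [0.1, 0.2, 0.1]
grip_width: 0.0758
```

```bash
python3 - <<'E'
from h import *
go(w(5,-110,340),np.pi/2-.163-1.2)
f=grab('wrist'); p=proj(f,w(5,-110,250))[0].astype(int); print(p)
g=cv2.resize(f['img'][p[1]-90:p[1]+60,p[0]-80:p[0]+80,::-1],None,fx=2.5,fy=2.5,interpolation=cv2.INTER_CUBIC)
b=grab('scene')['img'][150:300,210:360,::-1]; b=cv2.resize(b,(375,375),interpolation=cv2.INTER_CUBIC)
cv2.imwrite('pics/fin.png',np.hstack([g,b]))
E
```

```text
t 23.95 tcp [ 0.6463 -0.18    0.3593] head 0.208 J6 -0.65 w 0.0758 F [0.1 0.2 0.1] -> shift [ 0.0193 -0.002   0.0033] turn 0.01
[319 206]
```

The viewer limit is reached, so I'll check numerically.

```bash
python3 - <<'E'
from h import *
import pickle
f=grab('wrist'); p=proj(f,w(5,-110,250))[0]
hsv=cv2.cvtColor(f['img'],cv2.COLOR_RGB2HSV)
for thr in (150,190):
    m=((hsv[...,2]>thr)&(hsv[...,1]<60)).astype(np.uint8); k,l,st,ce=cv2.connectedComponentsWithStats(m)
    for i in range(1,k):
        if 6<st[i,4]<600 and np.hypot(*(ce[i]-p))<75:
            q=onz(f,[ce[i]],.227)[0]; d=q[:2]-w(5,-110,0)[:2]; print(thr,st[i],ce[i].round(1),'r',round(np.hypot(*d)*1000),'dial ang',round((np.pi-np.arctan2(d[1],d[0])-.163+np.pi)%(2*np.pi)-np.pi,2))
# lever: match initial (lowered) grip patch in scene image
a=pickle.load(open('f0.pkl','rb'))['scene']['img']; b=grab('scene')['img']
for box in [(318,205,346,235)]:
    x0,y0,x1,y1=box; r=cv2.matchTemplate(b[y0-25:y1+25,x0-25:x1+25],a[y0:y1,x0:x1],cv2.TM_CCOEFF_NORMED); _,v,_,loc=cv2.minMaxLoc(r); print('lever match',v,np.array(loc)-25)
print(readout.read_state()['ft_force'].round(2), [proj(grab('scene'),w(-42,58+95*np.cos(t-.3),200+95*np.sin(t-.3)))[0].round(1) for t in (0,.12,.25)])
E
```

```text
150 [297 165   6   6  26] [299.3 167.8] r 39 dial ang 0.65
150 [345 166   6   5  24] [347.7 168. ] r 41 dial ang 1.81
150 [317 180  13  48 470] [323. 201.] r 2 dial ang 1.66
150 [282 185   5   5  22] [284.1 187.1] r 38 dial ang 0.05
150 [274 256   8   6  28] [277.1 258.1] r 72 dial ang -1.28
190 [298 166   4   4  14] [299.5 167.7] r 39 dial ang 0.66
190 [346 166   4   5  16] [347.5 168. ] r 41 dial ang 1.81
190 [320 183   7  26 160] [323.  195.5] r 7 dial ang 1.33
190 [282 186   5   4  13] [284.2 187.2] r 38 dial ang 0.04
lever match 0.8959147334098816 [-1  2]
[ 0.87 -0.04 -0.63] [array([333.9, 219.8]), array([334.9, 217. ]), array([335.4, 213.8])]
```

The stripe is upright at column 323, midway between the 0.6 and 1.8 dots (columns 299.4 and 347.6), so the dial stands at about 1.2. The lever grip is 2 px lower in the scene view than at the start, so it is fully down. Nothing is touching the robot, so I'm handing in.

```bash
python3 -c "
from bench import order; print(order.close_job())"
```

```text
the job is handed in; nothing more can be done
None
```

I carried out all five steps in order and handed the job in with about 24 s on the robot's clock; the hand-in gives no verdict.

1. **Lever up:** I raised it to its stop; the tool read 13 N pulling against it.
2. **Jar on the pad:** It went down gently and was released upright, about 3–4 mm off centre against the 14 mm limit. Before lowering it I corrected by about 5 mm, because the wrist camera disagreed with the first estimate by 3–6 mm.
3. **Stage home:** I pushed it to its stop, where the force rose to 20 N with no further movement. The jar was still upright under the head afterwards.
4. **Lever down:** A picture shows the foot on the jar's lid. The grip sits about 2 px lower in the scene view than it did at the start. The fingers probably slipped a few mm on the bar at the bottom, so the tool height alone did not confirm it.
5. **Dial:** The pointer stripe lies midway between the 0.6 and 1.8 dots, so it stands at about 1.2 rad. My colour mask did not pick out the line mark itself.

I checked the dial and the final lever position from pixel numbers only, because the 12-picture viewing limit was used up. The foot's force on the jar was never measured. The bottle, beaker and cork ring were not touched as far as I could tell, and the arm ended clear above the dial.

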